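Sort out the microscope lenses

ROBOT

A 6-joint arm with a two-finger parallel gripper is mounted at the origin on the work surface. World frame = base frame: x ahead of the robot, y to its left, z up, the work surface at z = 0. Lengths are in mm, angles in rad, forces in N, time in s.
With the tool pointing down it reaches from about 275 to 750 mm from the base axis. Payload 10.2 kg.
Tool frame: the origin (TCP) lies at the very end of the fingers, on their centre line; the grasp point (between the pads) lies 19 mm behind it; z points along the fingers, y is the line along which they close (so a half turn about z gives the same grasp; the last joint's range is limited). The gripper opens to 85 mm and grips with 20 to 120 N. Pads are 22 mm wide; open, the fingers measure 114 mm over their backs; the gripper's body (76 mm by 85 mm) begins 54 mm behind the grasp point. The pads swing forward as they close: fully open they stand 13 mm farther back than shut.
Start: joints at [0.901, 0.313, 1.498, -0, 1.331, -0.223], TCP at [226.856, 473.463, 231.294] pointing down, gripper open.
Joint ranges: [-2.94, 2.94], [-0.97, 2.17], [0.19, 2.56], [-1.23, 4.37], [0.02, 3.11], [-2.88, 2.88]. Speed limits (rad/s): [2.39, 2.39, 3.01, 3.14, 3.14, 3.14].

INTERFACE

Orientations are given as a unit quaternion [w, x, y, z].
In Python, from rig import ctrl gives the robot as it stands.
- The arm moves only by the shell command python3 -m inch 'ROWS' [OPENING] [FORCE]. ROWS is text: rows parted by semicolons, each of 6 numbers parted by spaces: the shift along the tool's x, y, z in mm, then the turn, a rotation vector about the tool's x, y, z in units of 6 degrees (1.0 is 6 degrees). A call has exactly 10 rows; each row shifts and turns the commanded pose from where the row before left it, along the tool's axes as they then stand; what a row does not reach is not made up. A row lasts 1/12 s, in which the tool goes at most 41.7 mm and 7.16 degrees, less where a joint would pass 70% of its speed; a pose out of reach is approached as far as the arm can. A call with a gripper value outside its range is refused whole. OPENING is the opening, from 0 (shut) to 1 (fully open), set as the call begins (- or left out, the last holds). The fingers move at their own pace and stop on an object; FORCE is the grip in N (left out, the last holds). Time passes only in rows, so rows that do not move let the fingers close, or fill a call up. It gives the time, the measured TCP pose, the force, the opening and the grip force at its end, in the units of the state.
- ctrl.sense(): the state, without advancing time (a new reading comes with each control period).
- ctrl.capture(name): name is "side" or "top"; returns a dict with "image" (420x560x3 uint8, red, green, blue), "intrinsics" (3x3 intrinsics, pixels), "rvec" (rotation vector, rad) and "tvec" (3), from world to camera coordinates, as OpenCV has them. Camera axes: x right, y down, z forward; pixel columns grow to the right and rows downward; lengths in mm; the calibration is good to about 2 mm. A picture is of the moment at which its call begins. There is no depth.
- ctrl.finish_job(): hands the job in; it is judged then, once.
The state is a dict: "time_s": time; "joints": joint angles; "dq": joint speeds; "tau": joint torques, N m; "eef_pos": TCP position; "ee_rot": TCP orientation; "force": force on the tool from outside, world axes, zero at the start; "wrist_torque": the same for the moment, N m; "grip_width": opening from 0.0 (shut) to 1.0 (fully open); "grip_force": force on a finger pad.
Only numpy, scipy, OpenCV 4.12 (cv2) and the standard library are available. Lean on these libraries where they do the work, as an engineer would, in place of code of your own. Each camera call takes 0.05 s, during which the arm holds its last target. There are 200 camera calls.

TASK

The three microscope lenses were put away on each other's stands. Put the short objective on the round stand, the long objective on the square stand and the eyepiece on the six-sided stand, each upright and wholly on the grey round pad in the middle of its stand, setting one lens down on the cork mat in the meantime to make room. Never stand a lens on the bare bench, drop it or tip it over, and leave the dropper bottle, the slide box and the petri dish where they are.

Things in the scene. Friction and masses are not known exactly. Their poses are not given: they have to be found in the camera images.
- short_objective: Short, thick microscope objective, bare steel with dark knurl rings: round barrel 34 mm in diameter and 30 mm high, on it a collar 29 mm in diameter and 10 mm high with a glass front; 40 mm high in all, about 90 g. It stands upright, loose, on a stand that is not its own. Origin: centre of its underside; z up along its axis.
- long_objective: Long, slim microscope objective, bare steel with dark knurl rings: round barrel 26 mm in diameter and 40 mm high, then 20 mm in diameter up to 54 mm, then a dark nose 12 mm in diameter up to 64 mm, its full height; about 100 g. It stands upright, loose, on a stand that is not its own. Origin: centre of its underside; z up along its axis.
- eyepiece: Eyepiece standing on its eyecup: black round eyecup 42 mm in diameter and 32 mm high, on it a steel tube 29 mm in diameter and 24 mm high with a glass end; 56 mm high in all, about 110 g. It stands upright, loose, on a stand that is not its own. Origin: centre of its underside; z up along its axis.
- round_stand: Home of the short objective: fixed flat round disc, pale wood, 84 mm in diameter, 14 mm high, with a flush grey round pad 58 mm in diameter in the middle. Origin: centre of its underside, on the bench; the top is 14 mm above it; z up.
- square_stand: Home of the long objective: fixed flat square block, pale wood, 80 by 80 mm, 14 mm high, with a flush grey round pad 50 mm in diameter in the middle. Origin: centre of its underside, on the bench; the top is 14 mm above it; x and y along its sides, z up.
- hex_stand: Home of the eyepiece: fixed flat six-sided block, pale wood, 78 mm across flats, 14 mm high, with a flush grey round pad 66 mm in diameter in the middle. Origin: centre of its underside, on the bench; the top is 14 mm above it; z up.
- cork_mat: The free spot: fixed rectangular cork mat, 110 mm along its x, 90 mm along its y, 10 mm thick, empty at the start. Origin: centre of its underside, on the bench; z up.
- dropper_bottle: Bystander: loose small amber dropper bottle with a black cap, 28 mm in diameter, 58 mm high. Origin: centre of its underside; z up.
- slide_box: Bystander: loose closed slide box, grey with a white lid, 86 by 36 mm (long side along its x), 42 mm high. Origin: centre of its underside; z up.
- petri_dish: Bystander: loose clear (whitish) petri dish with lid, 64 mm in diameter, 16 mm high. Origin: centre of its underside; z up.

How it is judged (in metres and radians):
On the way:
1. one of the three lenses stands upright and released on the cork mat (((x of short_objective in the frame of cork_mat between -0.05 and 0.05 m and y of short_objective in the frame of cork_mat between -0.04 and 0.04 m and z of short_objective in the frame of cork_mat between 0.007 and 0.014 m and angle between short_objective's own z axis and vertical below 0.15 rad and contact force between the fingers and short_objective below 0.1 N) or (x of long_objective in the frame of cork_mat between -0.05 and 0.05 m and y of long_objective in the frame of cork_mat between -0.04 and 0.04 m and z of long_objective in the frame of cork_mat between 0.007 and 0.014 m and angle between long_objective's own z axis and vertical below 0.15 rad and contact force between the fingers and long_objective below 0.1 N) or (x of eyepiece in the frame of cork_mat between -0.05 and 0.05 m and y of eyepiece in the frame of cork_mat between -0.04 and 0.04 m and z of eyepiece in the frame of cork_mat between 0.007 and 0.014 m and angle between eyepiece's own z axis and vertical below 0.15 rad and contact force between the fingers and eyepiece below 0.1 N))), for 0.2 s.
At the end, for the whole second after the job is handed in: Short objective on the round stand, long objective on the square stand, eyepiece on the six-sided stand: each upright (within 0.1 rad), standing on the stand's top, its axis within 12.5 mm of the stand's centre (foot within the grey pad), released and at rest (horizontal distance between short_objective and round_stand below 0.0125 m and z of short_objective in the frame of round_stand between 0.011 and 0.018 m and angle between each of short_objective, long_objective, eyepiece's own z axis and vertical below 0.1 rad and linear speed of each of short_objective, long_objective, eyepiece below 0.02 m/s and horizontal distance between long_objective and square_stand below 0.0125 m and z of long_objective in the frame of square_stand between 0.011 and 0.018 m and horizontal distance between eyepiece and hex_stand below 0.0125 m and z of eyepiece in the frame of hex_stand between 0.011 and 0.018 m); the robot touches nothing.
It fails at once if a lens touches down on the bare bench (its foot lower than 5 mm) (height (world z) of any of short_objective, long_objective, eyepiece below 0.005 m).
It fails at once if a lens is tipped over (more than 0.9 rad) (angle between any of short_objective, long_objective, eyepiece's own z axis and vertical above 0.9 rad).
It fails at once if a lens is dropped (falls freely, clear of the fingers, faster than 0.45 m/s: about 10 mm) ((linear speed of short_objective above 0.45 m/s and contact force between the fingers and short_objective below 0.05 N) or (linear speed of long_objective above 0.45 m/s and contact force between the fingers and long_objective below 0.05 N) or (linear speed of eyepiece above 0.45 m/s and contact force between the fingers and eyepiece below 0.05 N)).
It fails at once if the dropper bottle, slide box or petri dish is pushed more than 20 mm or knocked over (distance of any of dropper_bottle, slide_box, petri_dish from where it was at the start of the episode above 0.02 m or angle between any of dropper_bottle, slide_box, petri_dish's own z axis and vertical above 0.5 rad).
It also fails if it takes over 115 s, if anything falls off the work surface, if the arm or the gripper's body presses on something with over 40 N, if the wrist force passes 120 N, or if a joint passes its speed limit or range.

## Working session

There is one attempt and no reset: what is moved stays moved. The work goes in short steps, Python scripts to look and compute and a shell command to move; the robot and the scene stay as the last step left them, time stands still between calls to the robot, and variables do not carry over. Pictures are saved under pics/ and viewed, at most 14 in all, crops included, and the job is handed in when it is done.

```bash
ls; mkdir -p pics; cat > h.py <<'E'
import numpy as np, cv2, sys
from rig import ctrl
def cap(n,fn=None):
    c=ctrl.capture(n)
    if fn: cv2.imwrite('pics/'+fn,c['image'][:,:,::-1])
    return c
def ray(c,u,v):
    K=np.array(c['intrinsics'],float);R=cv2.Rodrigues(np.array(c['rvec'],float))[0];t=np.array(c['tvec'],float).ravel()
    d=R.T@np.linalg.solve(K,[u,v,1.]);return -R.T@t,d
def onz(c,u,v,z):
    o,d=ray(c,u,v);return o+d*(z-o[2])/d[2]
def proj(c,p):
    return cv2.projectPoints(np.array(p,float).reshape(-1,1,3),np.array(c['rvec'],float),np.array(c['tvec'],float),np.array(c['intrinsics'],float),None)[0].reshape(-1,2)
E
python3 - <<'E'
from h import *
for n in('top','side'):
    c=cap(n,n+'0.png'); print(n,ray(c,280,210), c['intrinsics'])
print(ctrl.sense())
E
```

```text
pics
top (array([ 371.88232974,   10.88155712, 1067.71453539]), array([ 0.16113689, -0.03006283, -0.98657425])) [[517.40965785   0.         275.29390813]
 [  0.         517.40965785 204.45375734]
 [  0.           0.           1.        ]]
side (array([ -38.01121173, -713.6427342 ,  663.78891849]), array([ 0.50965313,  0.66330882, -0.54819999])) [[525.76682359   0.         288.07984012]
 [  0.         525.76682359 211.81888727]
 [  0.           0.           1.        ]]
{'time_s': 0.1, 'joints': array([ 9.00630981e-01,  3.13365948e-01,  1.49830584e+00,  5.70207373e-06,
        1.33103948e+00, -2.23347888e-01]), 'dq': array([ 0.00078604, -0.00102231, -0.00203725,  0.00016545, -0.0009186 ,
        0.00019981]), 'tau': array([ 2.82462475e-03, -4.12894607e+01, -2.60142696e+01, -1.74606489e-04,
        3.01841239e-03,  5.60994621e-06]), 'eef_pos': array([226.69659783, 473.29007602, 230.82749849]), 'ee_rot': array([-2.44141253e-04,  2.21555546e-01,  9.75147593e-01, -5.03215116e-04]), 'force': array([ 0.68688881,  0.17834895, -0.295528  ]), 'wrist_torque': array([ 0.00084516, -0.03605062, -0.05685403]), 'grip_force': 0.0, 'grip_width': 1.0010456418795821}
```

View pics/top0.png

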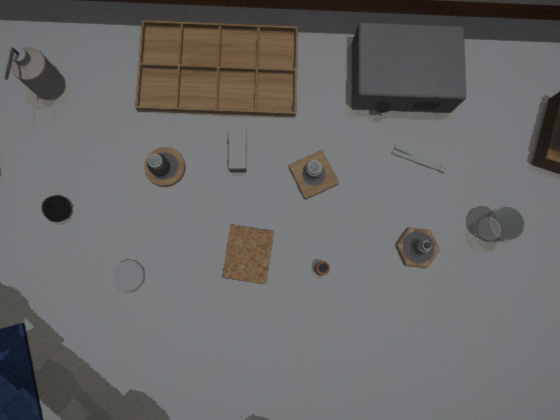

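View pics/side0.png

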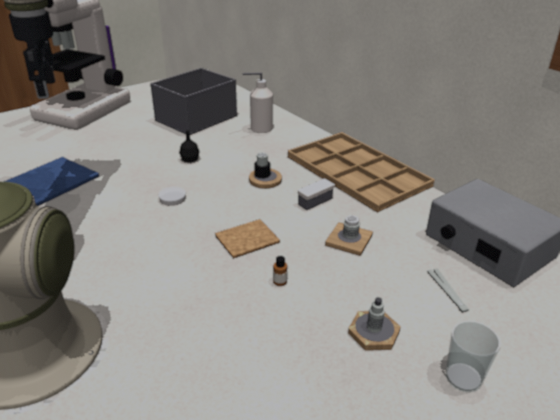

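Top view: eyepiece on the round stand (165,167), short objective on the square stand (314,175), long objective on the hex stand (418,247). The mat is at (248,254), the bottle at (321,268), the slide box at (238,155) and the petri dish at (129,275). The side view agrees.

```bash
cat > crop.py <<'E'
from h import *
def tile(im,u,v,r=33,s=260):
    t=cv2.resize(im[v-r:v+r,u-r:u+r],(s,s),interpolation=cv2.INTER_CUBIC); k=s/(2*r)
    for i in range(0,2*r,10):
        a=int((i+.5)*k)
        cv2.putText(t,str(u-r+i),(a-8,8),0,.3,(0,255,0),1);cv2.putText(t,str(v-r+i),(0,a+3),0,.3,(0,255,0),1)
        cv2.line(t,(a,10),(a,14),(0,255,0),1);cv2.line(t,(20,a),(24,a),(0,255,0),1)
    return t
E
python3 - <<'E'
from crop import *
a=cv2.imread('pics/top0.png');b=cv2.imread('pics/side0.png')
m=np.vstack([np.hstack([tile(a,*p) for p in((162,165),(314,175),(420,247))]),np.hstack([tile(b,*p) for p in((264,170),(350,232),(375,322))])])
cv2.imwrite('pics/crop0.png',m)
for n,im in(('top',a),('side',b)):
    c=cap(n)
    hsv=cv2.cvtColor(im,cv2.COLOR_BGR2HSV)
    m=cv2.inRange(hsv,(5,70,60),(25,255,255))
    for k in cv2.findContours(m,cv2.RETR_EXTERNAL,cv2.CHAIN_APPROX_NONE)[0]:
        if cv2.contourArea(cv2.convexHull(k))<60: continue
        k=cv2.convexHull(k).reshape(-1,2)
        P=np.array([onz(c,u,v,14)[:2] for u,v in k],np.float32)
        r=cv2.minAreaRect(P); print(n,k.mean(0).round(),'rect',np.round(r[0]),np.round(r[1]),round(r[2]),'circ',cv2.minEnclosingCircle(P))
E
```

```text
top [322. 268.] rect [ 429. -110.] [26. 24.] 1 circ ((428.3712463378906, -110.00801849365234), 13.662393569946289)
top [415. 248.] rect [ 477. -306.] [85. 77.] 86 circ ((477.55718994140625, -305.9750061035156), 42.69991683959961)
top [249. 254.] rect [452.  42.] [ 88. 108.] 83 circ ((452.0127868652344, 42.08177947998047), 67.87840270996094)
top [314. 175.] rect [623. -89.] [79. 79.] 27 circ ((622.19580078125, -88.86341857910156), 53.8033447265625)
top [551. 156.] rect [ 682. -601.] [30. 23.] 73 circ ((682.780517578125, -601.2950439453125), 18.57166290283203)
top [165. 167.] rect [629. 222.] [80. 81.] 49 circ ((628.7724609375, 222.02490234375), 41.21904754638672)
top [210.  58.] rect [854. 123.] [203. 341.] 0 circ ((854.3375854492188, 122.44996643066406), 196.1794891357422)
side [378. 331.] rect [ 471. -316.] [82. 86.] 50 circ ((471.59832763671875, -314.00628662109375), 46.47248077392578)
side [280. 269.] rect [441. -91.] [33. 25.] 54 circ ((443.0625, -90.33642578125), 18.053348541259766)
side [348. 241.] rect [618. -97.] [88. 79.] 27 circ ((617.887939453125, -97.0026626586914), 57.117252349853516)
side [244. 239.] rect [448.  31.] [ 94. 109.] 83 circ ((447.61181640625, 29.315467834472656), 69.79043579101562)
side [263. 178.] rect [623. 212.] [90. 77.] 54 circ ((625.5052490234375, 210.1658935546875), 46.94977569580078)
side [366. 171.] rect [852. 120.] [361. 224.] 90 circ ((845.432861328125, 119.7615966796875), 207.9673614501953)
side [57. 84.] rect [ 426. 1177.] [266.  66.] 75 circ ((409.67962646484375, 1180.96630859375), 133.48724365234375)
side [53. 45.] rect [ 564. 1644.] [219.  32.] 77 circ ((555.9943237304688, 1645.330078125), 109.3660888671875)
side [554.  60.] rect [2311.  389.] [615.  37.] 29 circ ((2317.682861328125, 375.84527587890625), 307.63714599609375)
side [16. 67.] rect [ 460. 1821.] [1677.  126.] 77 circ ((402.68597412109375, 1834.72119140625), 838.305908203125)
```

View pics/crop0.png

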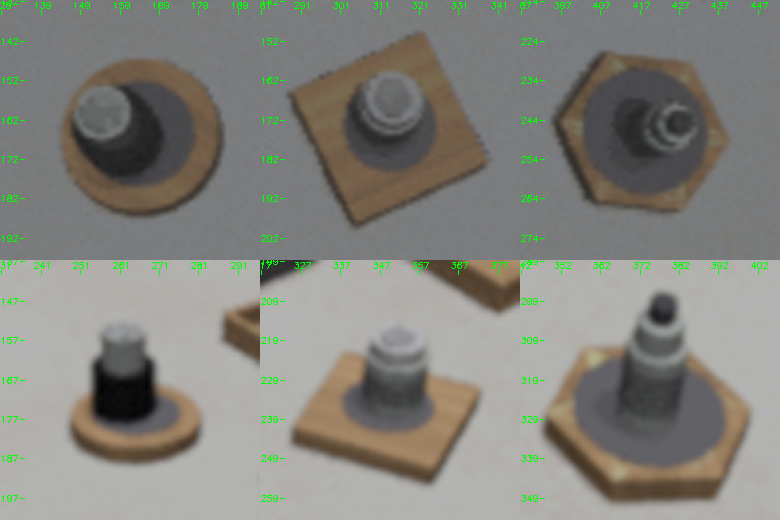

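Crop: top faces of the lenses. Top view: eyepiece (154.9,160), short (313.7,166), long nose (426.6,244.5). Side view: (261.7,154), (351.3,218), (377.8,298).

```bash
python3 - <<'E'
from h import *
t,s=cap('top'),cap('side')
for n,z,a,b in(('eye',70,(154.9,160),(261.7,154.3)),('short',54,(313.7,166.1),(351.3,218)),('long',78,(426.6,244.5),(377.8,298.1))):
    p,q=onz(t,*a,z),onz(s,*b,z)
    o1,d1=ray(t,*a);o2,d2=ray(s,*b)
    k=np.linalg.lstsq(np.c_[d1,-d2],o2-o1,rcond=None)[0]
    x1,x2=o1+k[0]*d1,o2+k[1]*d2
    print(n,p.round(1),q.round(1),((x1+x2)/2).round(1),np.linalg.norm(x1-x2).round(1))
# pads on top view
g=cv2.imread('pics/top0.png')
for n,ps in(('bottle',(321,267,58)),('box',(238,135,42)),('petri',(129,275,16)),('mat',(248.5,254,10))):print(n,onz(t,*ps).round())
s=ctrl.sense();from scipy.spatial.transform import Rotation as R
w=s['ee_rot'];print(R.from_quat([w[1],w[2],w[3],w[0]]).as_matrix().round(3))
E
```

```text
eye [626.4 230.4  70. ] [628.1 230.   70. ] [627.  229.9  70.3] 1.6
short [629.5 -85.5  54. ] [630.3 -87.3  54. ] [630.5 -86.1  53.1] 1.6
long [ 475.7 -304.3   78. ] [ 477.4 -307.4   78. ] [ 477.1 -305.8   76.6] 3.1
bottle [ 427. -103.   58.]
box [693.  70.  42.]
petri [402. 277.  16.]
mat [452.  40.  10.]
[[-0.902  0.432 -0.   ]
 [ 0.432  0.902 -0.   ]
 [ 0.    -0.    -1.   ]]
```

```bash
python3 -m inch '0 0 0 0 0 -1.07;0 0 0 0 0 -1.07;0 0 0 0 0 -1.07;0 0 0 0 0 -1.07;-24 -33 0 0 0 0;-24 -33 0 0 0 0;-24 -33 0 0 0 0;-24 -33 0 0 0 0;-24 -33 0 0 0 0;-24 -33 0 0 0 0' 1 40
```

```text
time_s: 1.13
eef_pos: [371.8, 273.9, 231.4]
ee_rot: [0.0, -0.001, 1.0, 0.0]
force: [1.6, 0.2, 1.0]
grip_width: 1.002
grip_force: 0.0
```

```bash
python3 -m inch '-23 -32 0 0 0 0;-23 -32 0 0 0 0;-23 -32 0 0 0 0;-23 -32 0 0 0 0;-23 -32 0 0 0 0;-23 -32 0 0 0 0;-23 -32 0 0 0 0;-23 -32 0 0 0 0;-23 -32 0 0 0 0;-23 -32 0 0 0 0' && python3 -m inch '-14 -20 20 0 0 0;-14 -20 20 0 0 0;0 0 20 0 0 0;0 0 20 0 0 0;0 0 20 0 0 0;0 0 10 0 0 0;0 0 5 0 0 0;0 0 0 0 0 0;0 0 0 0 0 0;0 0 0 0 0 0'
```

```text
time_s: 1.97
eef_pos: [602.4, -45.8, 231.2]
ee_rot: [-0.0, -0.001, 1.0, 0.0]
force: [1.0, -0.4, 1.4]
grip_width: 1.001
grip_force: 0.0
time_s: 2.8
eef_pos: [630.2, -84.1, 117.7]
ee_rot: [0.001, -0.001, 1.0, -0.0]
force: [0.2, -0.2, -0.1]
grip_width: 0.999
grip_force: 0.0
```

```bash
python3 - <<'E'
from crop import *
c=cap('top','top1.png');d=cap('side','side1.png')
p=ctrl.sense()['eef_pos']
print(p,proj(c,p),proj(d,p))
a=cv2.imread('pics/top1.png');b=cv2.imread('pics/side1.png')
cv2.imwrite('pics/c1.png',np.hstack([tile(a,314,170,50,390),tile(b,350,210,50,390)]))
E
```

```text
[630.05863548 -84.05994958 117.41666591] [[316.26282204 157.66232475]] [[352.80707835 191.25816196]]
```

View pics/c1.png

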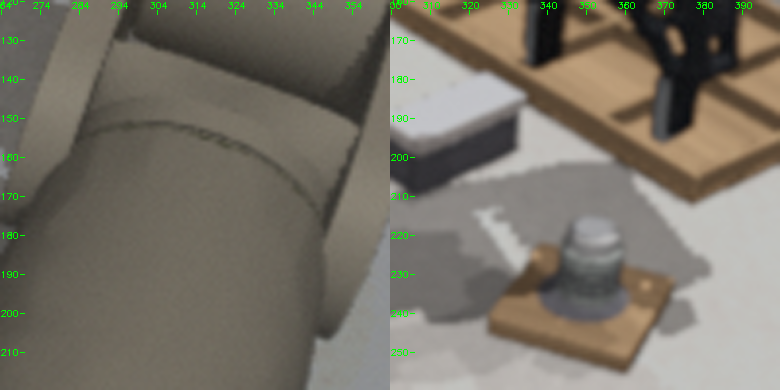

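Side view: fingertips at (339,176) and (371,194) straddle the line over the short objective (593-390→352,218); aligned. Descend and grip.

```bash
python3 -m inch '0 -2 20 0 0 0;0 0 20 0 0 0;0 0 20 0 0 0;0 0 15 0 0 0;0 0 10 0 0 0;0 0 8 0 0 0;0 0 5 0 0 0;0 0 0 0 0 0;0 0 0 0 0 0;0 0 0 0 0 0' && python3 -m inch '0 0 0 0 0 0;0 0 0 0 0 0;0 0 0 0 0 0;0 0 0 0 0 0;0 0 0 0 0 0;0 0 0 0 0 0;0 0 0 0 0 0;0 0 0 0 0 0;0 0 0 0 0 0;0 0 0 0 0 0' 0 40
```

```text
time_s: 3.73
eef_pos: [630.2, -86.1, 19.2]
ee_rot: [0.001, -0.001, 1.0, -0.0]
force: [0.4, 0.2, -0.0]
grip_width: 0.999
grip_force: 0.0
time_s: 4.57
eef_pos: [629.9, -86.1, 18.7]
ee_rot: [0.0, -0.001, 1.0, -0.0]
force: [0.4, -0.0, 5.2]
grip_width: 0.381
grip_force: 39.9
```

```bash
python3 -m inch '0 0 -4 0 0 0;0 0 -8 0 0 0;0 0 -12 0 0 0;0 0 -12 0 0 0;0 0 -12 0 0 0;0 0 -10 0 0 0;0 0 -2 0 0 0;8 6 0 0 0 0;20 14 0 0 0 0;20 14 0 0 0 0' && python3 -m inch '20 14 0 0 0 0;20 14 0 0 0 0;20 14 0 0 0 0;20 14 0 0 0 0;20 14 0 0 0 0;20 14 0 0 0 0;10 8 0 0 0 0;0 2 0 0 0 0;0 0 0 0 0 0;0 0 0 0 0 0' && python3 - <<'E'
from crop import *
d=cap('side','side2.png');b=cv2.imread('pics/side2.png');a=cap('top','top2.png')
print(ctrl.sense()['eef_pos'])
cv2.imwrite('pics/c2.png',tile(b,255,205,55,440))
E
```

```text
time_s: 5.4
eef_pos: [580.9, -51.9, 78.0]
ee_rot: [-0.0, -0.0, 1.0, 0.0]
force: [-0.5, 0.5, -1.5]
grip_width: 0.387
grip_force: 39.8
time_s: 6.23
eef_pos: [452.3, 41.4, 78.5]
ee_rot: [0.001, -0.001, 1.0, -0.0]
force: [0.9, -0.7, -0.4]
grip_width: 0.381
grip_force: 39.8
[452.20502824  41.24254493  78.31177876]
```

View pics/c2.png

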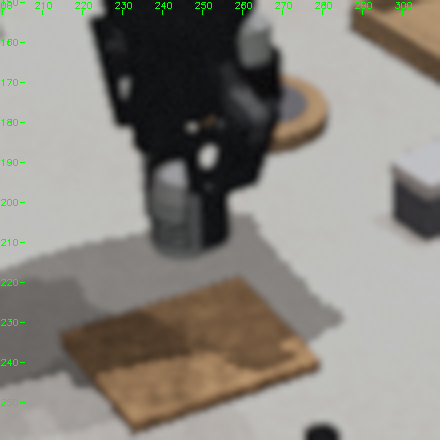

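Side view: the short objective is upright between the fingers, its foot at about (244,211), over the mat at (245,237). Lower.

```bash
python3 -m inch '0 0 10 0 0 0;0 0 15 0 0 0;0 0 15 0 0 0;0 0 10 0 0 0;0 0 5 0 0 0;0 0 3 0 0 0;0 0 1.5 0 0 0;0 0 1 0 0 0;0 0 1 0 0 0;0 0 0 0 0 0' && python3 -m inch '0 0 0.5 0 0 0;0 0 0.5 0 0 0;0 0 0 0 0 0;0 0 0 0 0 0;0 0 0 0 0 0;0 0 0 0 0 0;0 0 0 0 0 0;0 0 0 0 0 0;0 0 0 0 0 0;0 0 0 0 0 0'
```

```text
time_s: 7.17
eef_pos: [451.7, 41.7, 17.1]
ee_rot: [0.0, -0.001, 1.0, -0.0]
force: [0.1, 0.6, -1.1]
grip_width: 0.388
grip_force: 39.8
time_s: 8.0
eef_pos: [451.5, 41.8, 15.8]
ee_rot: [0.0, -0.001, 1.0, -0.0]
force: [0.8, 0.4, -0.3]
grip_width: 0.387
grip_force: 39.8
```

```bash
python3 -m inch '0 0 0.5 0 0 0;0 0 0.5 0 0 0;0 0 0.5 0 0 0;0 0 0.3 0 0 0;0 0 0 0 0 0;0 0 0 0 0 0;0 0 0 0 0 0;0 0 0 0 0 0;0 0 0 0 0 0;0 0 0 0 0 0'
```

```text
time_s: 8.83
eef_pos: [451.5, 41.8, 14.6]
ee_rot: [0.0, -0.001, 1.0, -0.0]
force: [-3.8, -0.4, 10.2]
grip_width: 0.383
grip_force: 40.8
```

```bash
python3 -m inch '0 0 0 0 0 0;0 0 0 0 0 0;0 0 0 0 0 0;0 0 0 0 0 0;0 0 0 0 0 0;0 0 0 0 0 0;0 0 0 0 0 0;0 0 0 0 0 0;0 0 0 0 0 0;0 0 0 0 0 0' 1 && python3 -m inch '0 0 -5 0 0 0;0 0 -12 0 0 0;0 0 -20 0 0 0;0 0 -25 0 0 0;0 0 -25 0 0 0;0 0 -25 0 0 0;0 0 -8 0 0 0;0 0 0 0 0 0;0 0 0 0 0 0;0 0 0 0 0 0'
```

```text
time_s: 9.67
eef_pos: [451.5, 41.8, 14.0]
ee_rot: [-0.0, -0.001, 1.0, -0.0]
force: [-0.2, 0.1, -0.1]
grip_width: 1.002
grip_force: 0.0
time_s: 10.5
eef_pos: [450.7, 41.9, 132.7]
ee_rot: [-0.001, -0.001, 1.0, 0.0]
force: [-1.5, 0.3, 0.1]
grip_width: 0.997
grip_force: 0.0
```

```bash
python3 -m inch '-2.6 -20 0 0 0 0;-2.6 -38 0 0 0 0;-2.6 -40 0 0 0 0;-2.6 -40 0 0 0 0;-2.6 -40 0 0 0 0;-2.6 -40 0 0 0 0;-2.6 -40 0 0 0 0;-2.6 -40 0 0 0 0;-2.6 -35 0 0 0 0;-2.6 -15 0 0 0 0' && python3 -m inch '0 0 0 0 0 0;0 0 0 0 0 0;0 0 0 0 0 0;0 0 0 0 0 0;0 0 0 0 0 0;0 0 0 0 0 0;0 0 0 0 0 0;0 0 0 0 0 0;0 0 0 0 0 0;0 0 0 0 0 0'
python3 - <<'E'
from crop import *
d=cap('side','side3.png');b=cv2.imread('pics/side3.png');a=cap('top','top3.png')
p=ctrl.sense()['eef_pos'];print(p,proj(d,p),proj(d,[p[0],p[1],78]))
cv2.imwrite('pics/c3.png',np.hstack([tile(b,255,225,45,400),tile(b,375,305,50,400)]))
E
```

```text
time_s: 11.33
eef_pos: [477.0, -310.0, 132.1]
ee_rot: [-0.001, 0.001, 1.0, 0.0]
force: [0.2, 0.1, -1.3]
grip_width: 0.998
grip_force: 0.0
time_s: 12.17
eef_pos: [478.0, -306.2, 134.0]
ee_rot: [0.0, -0.001, 1.0, -0.0]
force: [0.7, -0.6, 0.4]
grip_width: 1.0
grip_force: 0.0
[ 477.96227682 -306.17979567  134.00363225] [[381.56799173 271.01663567]] [[377.52011032 297.55180934]]
```

View pics/c3.png

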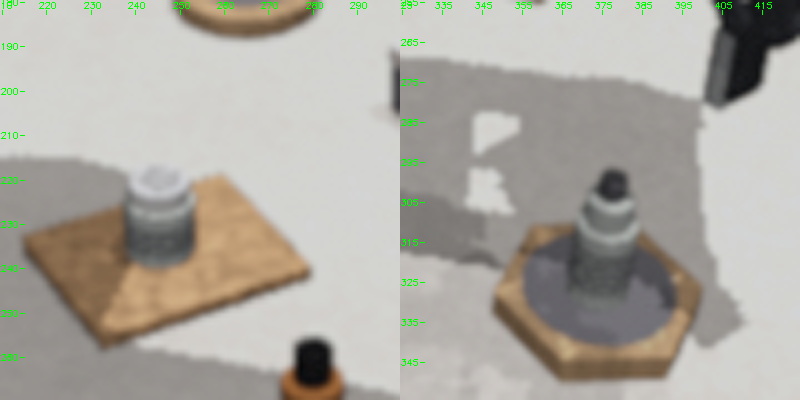

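Short objective stands upright in the mat's middle (245,238). The long nose at (377.8,298.5) matches the projected TCP (377.5,297.6). Descend and grip.

```bash
python3 -m inch '0 0 12 0 0 0;0 0 20 0 0 0;0 0 20 0 0 0;0 0 20 0 0 0;0 0 18 0 0 0;0 0 12 0 0 0;0 0 8 0 0 0;0 0 4 0 0 0;0 0 0 0 0 0;0 0 0 0 0 0' && python3 -m inch '0 0 0 0 0 0;0 0 0 0 0 0;0 0 0 0 0 0;0 0 0 0 0 0;0 0 0 0 0 0;0 0 0 0 0 0;0 0 0 0 0 0;0 0 0 0 0 0;0 0 0 0 0 0;0 0 0 0 0 0' 0 40
```

```text
time_s: 13.1
eef_pos: [478.3, -306.5, 20.6]
ee_rot: [0.0, -0.001, 1.0, -0.0]
force: [-0.3, -0.4, -0.7]
grip_width: 1.003
grip_force: 0.0
time_s: 13.93
eef_pos: [478.1, -306.4, 20.4]
ee_rot: [0.0, -0.001, 1.0, -0.0]
force: [-0.8, -0.3, 5.7]
grip_width: 0.297
grip_force: 39.2
```

```bash
python3 -m inch '0 0 -4 0 0 0;0 0 -10 0 0 0;0 0 -15 0 0 0;0 0 -15 0 0 0;0 0 -15 0 0 0;0 0 -6 0 0 0;0 0 0 0 0 0;0 0 0 0 0 0;0 0 0 0 0 0;0 0 0 0 0 0'
cat > pad.py <<'E'
from h import *
def pad(c,p,r):
    # fit ellipse-plane circle of grey pad: non-wood blob inside wood near p
    im=c['image'][:,:,::-1].copy();hsv=cv2.cvtColor(im,cv2.COLOR_BGR2HSV)
    wood=cv2.inRange(hsv,(5,70,50),(25,255,255))
    ctr=proj(c,[[p[0],p[1],14]])[0]
    pts=[]
    for a in np.linspace(0,2*np.pi,180,endpoint=False):   # last non-wood along each radius in plane z=14
        rr=np.arange(r*0.5,r*1.5,.5)
        q=proj(c,np.c_[p[0]+rr*np.cos(a),p[1]+rr*np.sin(a),np.full(len(rr),14.)])
        v=wood[np.rint(q[:,1]).astype(int),np.rint(q[:,0]).astype(int)]>0
        if v.any() and v.argmax()>0: pts.append(onz(c,*q[v.argmax()],14)[:2])
    P=np.array(pts)
    for _ in range(4):
        k=np.linalg.lstsq(np.c_[2*P,np.ones(len(P))],(P**2).sum(1),rcond=None)[0]
        R=np.sqrt(k[2]+k[0]**2+k[1]**2);e=abs(np.linalg.norm(P-k[:2],axis=1)-R);P=P[e<max(1.5,2*np.median(e))]
    return k[:2].round(1),R.round(1),len(P)
E
python3 - <<'E'
from pad import *
t,s=cap('top'),cap('side')
for n,p,r in(('sq',(623,-89),25),('hex',(477,-307),33),('rnd',(628,222),29)):
    print(n,pad(t,p,r),pad(s,p,r))
E
```

```text
time_s: 14.77
eef_pos: [477.6, -305.9, 84.1]
ee_rot: [-0.001, -0.001, 1.0, 0.001]
force: [0.4, 0.4, -1.5]
grip_width: 0.296
grip_force: 39.3
sq (array([623.7, -89.4]), np.float64(25.7), 180) (array([624.8, -90.7]), np.float64(25.8), 103)
hex (array([ 477.7, -309.5]), np.float64(35.6), 60) (array([ 477.9, -308.5]), np.float64(33.5), 175)
rnd (array([629.7, 223.4]), np.float64(30.1), 125) (array([631.8, 220.8]), np.float64(29.2), 99)
```

```bash
python3 -m inch '-8 12 0 0 0 0;-17 25 0 0 0 0;-20 29 0 0 0 0;-20 30 0 0 0 0;-20 30 0 0 0 0;-20 30 0 0 0 0;-20 30 0 0 0 0;-14 20 0 0 0 0;-8 10 0 0 0 0;0 0 0 0 0 0' && python3 -m inch '0 0 5 0 0 0;0 0 10 0 0 0;0 0 14 0 0 0;0 0 10 0 0 0;0 0 5 0 0 0;0 0 0 0 0 0;0 0 0 0 0 0;0 0 0 0 0 0;0 0 0 0 0 0;0 0 0 0 0 0'
python3 - <<'E'
from crop import *
d=cap('side','side4.png');b=cv2.imread('pics/side4.png')
p=ctrl.sense()['eef_pos'];print(p)
cv2.imwrite('pics/c4.png',tile(b,350,215,50,440))
E
```

```text
time_s: 15.7
eef_pos: [625.5, -87.9, 84.4]
ee_rot: [-0.0, -0.002, 1.0, 0.0]
force: [0.4, 0.1, -1.7]
grip_width: 0.291
grip_force: 39.4
time_s: 16.53
eef_pos: [624.9, -90.1, 41.6]
ee_rot: [0.0, -0.001, 1.0, -0.0]
force: [0.6, -0.3, -0.3]
grip_width: 0.293
grip_force: 39.4
[624.84545402 -89.99844643  41.45014412]
```

View pics/c4.png

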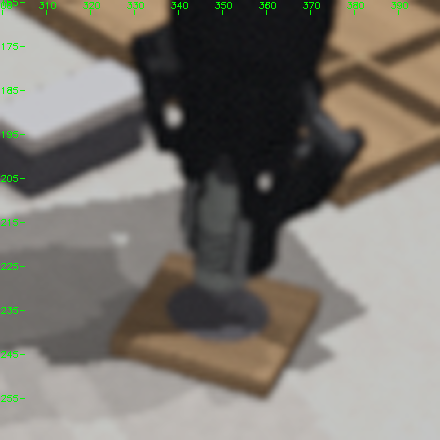

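Long objective is upright, its foot at about (350,229) above the pad centre (349,234). Lower 20 mm, then fine steps.

```bash
python3 -m inch '0 0 6 0 0 0;0 0 6 0 0 0;0 0 4 0 0 0;0 0 2 0 0 0;0 0 1 0 0 0;0 0 0.5 0 0 0;0 0 0.5 0 0 0;0 0 0 0 0 0;0 0 0 0 0 0;0 0 0 0 0 0' && python3 -m inch '0 0 0.5 0 0 0;0 0 0.5 0 0 0;0 0 0.3 0 0 0;0 0 0 0 0 0;0 0 0 0 0 0;0 0 0 0 0 0;0 0 0 0 0 0;0 0 0 0 0 0;0 0 0 0 0 0;0 0 0 0 0 0'
```

```text
time_s: 17.42
eef_pos: [624.7, -90.0, 21.2]
ee_rot: [0.0, -0.001, 1.0, -0.0]
force: [0.0, 0.5, -1.6]
grip_width: 0.294
grip_force: 39.4
time_s: 18.25
eef_pos: [624.8, -90.0, 20.4]
ee_rot: [0.0, -0.001, 1.0, -0.0]
force: [-2.4, 0.6, 4.9]
grip_width: 0.291
grip_force: 39.8
```

```bash
python3 -m inch '0 0 0 0 0 0;0 0 0 0 0 0;0 0 0 0 0 0;0 0 0 0 0 0;0 0 0 0 0 0;0 0 0 0 0 0;0 0 0 0 0 0;0 0 0 0 0 0;0 0 0 0 0 0;0 0 0 0 0 0' 1 && python3 -m inch '0 0 -5 0 0 0;0 0 -12 0 0 0;0 0 -20 0 0 0;0 0 -25 0 0 0;0 0 -25 0 0 0;0 0 -20 0 0 0;0 0 -5 0 0 0;0 10 0 0 0 0;0 25 0 0 0 0;0 35 0 0 0 0' && python3 -m inch '0 35 0 0 0 0;0 35 0 0 0 0;0 35 0 0 0 0;0 35 0 0 0 0;0 35 0 0 0 0;0 35 0 0 0 0;-2 25 0 0 0 0;0 15 0 0 0 0;0 0 0 0 0 0;0 0 0 0 0 0'
python3 - <<'E'
from crop import *
d=cap('side','side5.png');b=cv2.imread('pics/side5.png')
p=ctrl.sense()['eef_pos'];print(p,proj(d,[p[0],p[1],70]))
cv2.imwrite('pics/c5.png',np.hstack([tile(b,350,220,40,390),tile(b,264,155,40,390)]))
E
```

```text
time_s: 19.08
eef_pos: [624.7, -90.0, 19.7]
ee_rot: [0.0, -0.001, 1.0, -0.0]
force: [-0.7, 0.2, -0.2]
grip_width: 0.997
grip_force: 0.0
time_s: 19.92
eef_pos: [623.9, -20.3, 130.4]
ee_rot: [-0.001, 0.001, 1.0, 0.0]
force: [0.7, 0.4, -0.4]
grip_width: 0.999
grip_force: 0.0
time_s: 20.75
eef_pos: [625.7, 230.1, 130.7]
ee_rot: [-0.001, -0.001, 1.0, -0.0]
force: [0.1, -0.8, 0.5]
grip_width: 0.999
grip_force: 0.0
[625.98303261 229.16167676 130.99090451] [[261.19500681 154.66289079]]
```

View pics/c5.png

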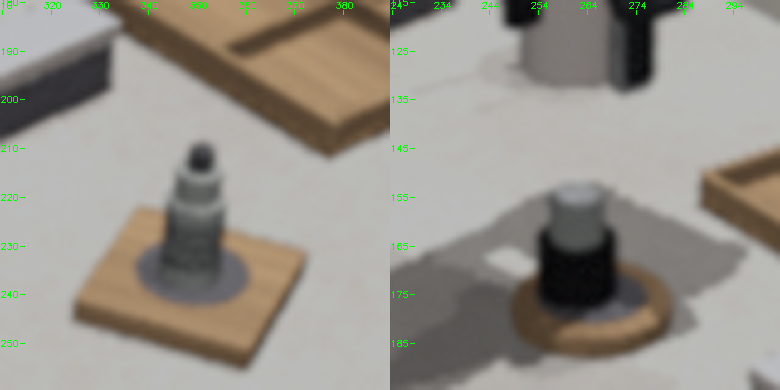

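Long objective stands centred on the square pad. The eyepiece top at (261.9,154.3) matches the TCP projection (261.2,154.7). Descend and grip.

```bash
python3 -m inch '-1 0 10 0 0 0;0 0 20 0 0 0;0 0 20 0 0 0;0 0 20 0 0 0;0 0 18 0 0 0;0 0 12 0 0 0;0 0 7 0 0 0;0 0 3 0 0 0;0 0 0 0 0 0;0 0 0 0 0 0' && python3 -m inch '0 0 0 0 0 0;0 0 0 0 0 0;0 0 0 0 0 0;0 0 0 0 0 0;0 0 0 0 0 0;0 0 0 0 0 0;0 0 0 0 0 0;0 0 0 0 0 0;0 0 0 0 0 0;0 0 0 0 0 0' 0 40
```

```text
time_s: 21.63
eef_pos: [627.7, 229.9, 22.6]
ee_rot: [0.001, -0.001, 1.0, 0.0]
force: [0.4, 0.5, 1.0]
grip_width: 0.999
grip_force: 0.0
time_s: 22.47
eef_pos: [627.5, 230.1, 22.4]
ee_rot: [0.0, -0.001, 1.0, 0.0]
force: [-1.9, -0.2, 4.1]
grip_width: 0.476
grip_force: 40.8
```

```bash
python3 -m inch '0 0 -4 0 0 0;0 0 -10 0 0 0;0 0 -15 0 0 0;0 0 -18 0 0 0;0 0 -18 0 0 0;0 0 -18 0 0 0;0 0 -15 0 0 0;0 0 -5 0 0 0;0 0 0 0 0 0;0 0 0 0 0 0' && python3 -m inch '3 -10 0 0 0 0;6 -20 0 0 0 0;8 -30 0 0 0 0;9 -32 0 0 0 0;9 -32 0 0 0 0;9 -32 0 0 0 0;9 -32 0 0 0 0;9 -32 0 0 0 0;9 -32 0 0 0 0;9 -32 0 0 0 0' && python3 -m inch '9 -32 0 0 0 0;9 -32 0 0 0 0;9 -32 0 0 0 0;9 -32 0 0 0 0;9 -32 0 0 0 0;9 -32 0 0 0 0;9 -32 0 0 0 0;7 -20 0 0 0 0;0 -10 0 0 0 0;0 0 0 0 0 0' && python3 -m inch '0 0 5 0 0 0;0 0 12 0 0 0;0 0 18 0 0 0;0 0 18 0 0 0;0 0 15 0 0 0;0 0 8 0 0 0;0 0 4 0 0 0;0 0 0 0 0 0;0 0 0 0 0 0;0 0 0 0 0 0'
python3 - <<'E'
from crop import *
d=cap('side','side6.png');b=cv2.imread('pics/side6.png');p=ctrl.sense()['eef_pos'];print(p)
cv2.imwrite('pics/c6.png',tile(b,375,310,50,440))
E
```

```text
time_s: 23.3
eef_pos: [626.9, 230.0, 124.1]
ee_rot: [-0.0, -0.001, 1.0, -0.0]
force: [0.6, -0.8, -2.1]
grip_width: 0.474
grip_force: 40.6
time_s: 24.13
eef_pos: [546.0, -55.8, 123.8]
ee_rot: [-0.001, -0.001, 1.0, 0.0]
force: [0.6, 0.5, -0.3]
grip_width: 0.476
grip_force: 40.6
time_s: 24.97
eef_pos: [476.9, -309.8, 123.9]
ee_rot: [-0.0, 0.001, 1.0, 0.0]
force: [-0.3, 1.0, -1.8]
grip_width: 0.477
grip_force: 40.7
time_s: 25.8
eef_pos: [478.4, -308.3, 45.6]
ee_rot: [0.001, -0.001, 1.0, -0.001]
force: [0.4, -0.3, -1.0]
grip_width: 0.478
grip_force: 40.7
[ 478.36749183 -308.34843665   45.58530161]
```

View pics/c6.png

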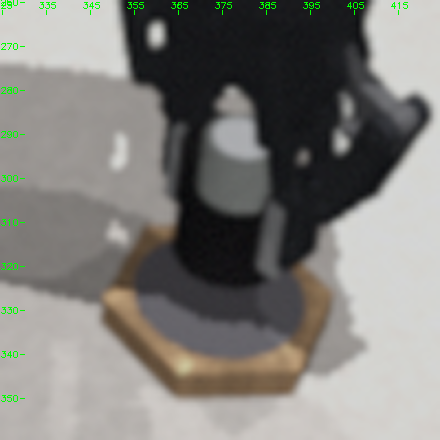

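Eyepiece is upright, foot at about (377,319), above the hex pad (374,326). Lower to contact near z=22.4.

```bash
python3 -m inch '0 0 6 0 0 0;0 0 6 0 0 0;0 0 4 0 0 0;0 0 3 0 0 0;0 0 2 0 0 0;0 0 0.5 0 0 0;0 0 0.5 0 0 0;0 0 0 0 0 0;0 0 0 0 0 0;0 0 0 0 0 0' && python3 -m inch '0 0 0.4 0 0 0;0 0 0.4 0 0 0;0 0 0.3 0 0 0;0 0 0 0 0 0;0 0 0 0 0 0;0 0 0 0 0 0;0 0 0 0 0 0;0 0 0 0 0 0;0 0 0 0 0 0;0 0 0 0 0 0'
```

```text
time_s: 26.68
eef_pos: [478.1, -308.3, 22.9]
ee_rot: [0.0, -0.001, 1.0, -0.0]
force: [0.2, -0.1, -1.2]
grip_width: 0.477
grip_force: 40.7
time_s: 27.52
eef_pos: [478.0, -308.3, 22.3]
ee_rot: [0.0, -0.001, 1.0, -0.0]
force: [-2.7, 1.1, 6.1]
grip_width: 0.478
grip_force: 41.5
```

```bash
python3 -m inch '0 0 0 0 0 0;0 0 0 0 0 0;0 0 0 0 0 0;0 0 0 0 0 0;0 0 0 0 0 0;0 0 0 0 0 0;0 0 0 0 0 0;0 0 0 0 0 0;0 0 0 0 0 0;0 0 0 0 0 0' 1 && python3 -m inch '0 0 -5 0 0 0;0 0 -12 0 0 0;0 0 -20 0 0 0;0 0 -25 0 0 0;0 0 -25 0 0 0;0 0 -18 0 0 0;0 0 -5 0 0 0;2 10 0 0 0 0;2 25 0 0 0 0;3 35 0 0 0 0' && python3 -m inch '3 40 0 0 0 0;3 40 0 0 0 0;3 40 0 0 0 0;3 40 0 0 0 0;3 40 0 0 0 0;3 40 0 0 0 0;1.5 25 0 0 0 0;0 15 0 0 0 0;0 0 0 0 0 0;0 0 0 0 0 0'
python3 - <<'E'
from crop import *
d=cap('side','side7.png');b=cv2.imread('pics/side7.png')
p=ctrl.sense()['eef_pos'];print(p,proj(d,[p[0],p[1],50]))
cv2.imwrite('pics/c7.png',np.hstack([tile(b,375,310,45,390),tile(b,245,215,45,390)]))
E
```

```text
time_s: 28.35
eef_pos: [477.9, -308.2, 21.6]
ee_rot: [-0.0, -0.001, 1.0, -0.0]
force: [0.2, -0.3, 0.2]
grip_width: 0.996
grip_force: 0.0
time_s: 29.18
eef_pos: [469.9, -237.8, 130.3]
ee_rot: [-0.001, 0.001, 1.0, 0.0]
force: [0.7, 0.8, -0.1]
grip_width: 1.001
grip_force: 0.0
time_s: 30.02
eef_pos: [450.1, 42.4, 130.8]
ee_rot: [-0.001, -0.002, 1.0, 0.0]
force: [-0.3, -0.5, 0.4]
grip_width: 1.0
grip_force: 0.0
[450.34611984  41.66727004 130.92649368] [[244.51001265 220.16577486]]
```

View pics/c7.png

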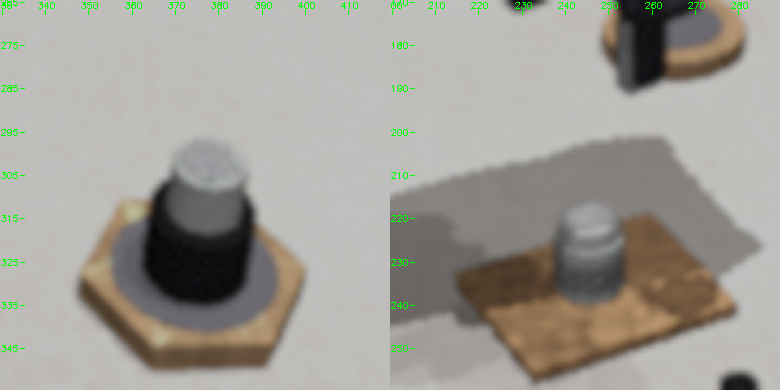

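Eyepiece stands well within the hex pad. The short objective's top (245,220) matches the TCP projection. Descend and grip.

```bash
python3 -m inch '0 0 10 0 0 0;0 0 20 0 0 0;0 0 22 0 0 0;0 0 22 0 0 0;0 0 20 0 0 0;0 0 12 0 0 0;0 0 7 0 0 0;0 0 3 0 0 0;0 0 0 0 0 0;0 0 0 0 0 0' && python3 -m inch '0 0 0 0 0 0;0 0 0 0 0 0;0 0 0 0 0 0;0 0 0 0 0 0;0 0 0 0 0 0;0 0 0 0 0 0;0 0 0 0 0 0;0 0 0 0 0 0;0 0 0 0 0 0;0 0 0 0 0 0' 0 40 && python3 -m inch '0 0 -4 0 0 0;0 0 -10 0 0 0;0 0 -15 0 0 0;0 0 -18 0 0 0;0 0 -18 0 0 0;0 0 -18 0 0 0;0 0 -10 0 0 0;0 0 -2 0 0 0;0 0 0 0 0 0;0 0 0 0 0 0'
```

```text
time_s: 30.9
eef_pos: [451.3, 41.4, 16.1]
ee_rot: [0.0, -0.0, 1.0, -0.0]
force: [-0.6, 0.3, -0.6]
grip_width: 1.001
grip_force: 0.0
time_s: 31.73
eef_pos: [451.1, 41.8, 16.0]
ee_rot: [0.0, -0.001, 1.0, -0.0]
force: [-1.1, -1.1, 6.1]
grip_width: 0.382
grip_force: 39.3
time_s: 32.57
eef_pos: [450.6, 41.8, 110.0]
ee_rot: [-0.001, -0.001, 1.0, 0.0]
force: [0.5, 0.0, -2.6]
grip_width: 0.383
grip_force: 39.8
```

```bash
python3 -m inch '-8 8 0 0 0 0;-18 18 0 0 0 0;-25 25 0 0 0 0;-25 25 0 0 0 0;-25 25 0 0 0 0;-25 25 0 0 0 0;-25 25 0 0 0 0;-18 18 0 0 0 0;-10 11 0 0 0 0;0 0 0 0 0 0' && python3 -m inch '0 0 5 0 0 0;0 0 12 0 0 0;0 0 15 0 0 0;0 0 15 0 0 0;0 0 12 0 0 0;0 0 6 0 0 0;0 0 3 0 0 0;0 0 0 0 0 0;0 0 0 0 0 0;0 0 0 0 0 0'
python3 - <<'E'
from crop import *
from pad import pad
d=cap('side','side8.png');b=cv2.imread('pics/side8.png');p=ctrl.sense()['eef_pos'];print(p, pad(d,(630,222),29))
cv2.imwrite('pics/c8.png',tile(b,264,165,40,440))
E
```

```text
time_s: 33.4
eef_pos: [630.5, 224.8, 108.5]
ee_rot: [-0.001, -0.002, 1.0, 0.0]
force: [-0.1, -0.7, -0.6]
grip_width: 0.382
grip_force: 39.9
time_s: 34.23
eef_pos: [630.1, 222.1, 43.5]
ee_rot: [0.001, -0.001, 1.0, 0.0]
force: [-0.2, 0.4, -0.6]
grip_width: 0.385
grip_force: 39.9
[630.10122105 222.09309278  43.41870235] (array([631.9, 222. ]), np.float64(29.2), 118)
```

View pics/c8.png

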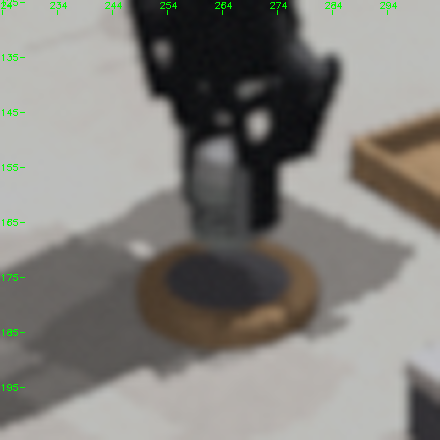

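Short objective hangs upright above the round pad (264,175), foot at about (264,168). Lower to contact, expected near z=20.

```bash
python3 -m inch '-0.5 0 6 0 0 0;0 0 6 0 0 0;0 0 4 0 0 0;0 0 3 0 0 0;0 0 2 0 0 0;0 0 1 0 0 0;0 0 0.5 0 0 0;0 0 0 0 0 0;0 0 0 0 0 0;0 0 0 0 0 0' && python3 -m inch '0 0 0.4 0 0 0;0 0 0.4 0 0 0;0 0 0.3 0 0 0;0 0 0 0 0 0;0 0 0 0 0 0;0 0 0 0 0 0;0 0 0 0 0 0;0 0 0 0 0 0;0 0 0 0 0 0;0 0 0 0 0 0'
```

```text
time_s: 35.12
eef_pos: [630.3, 222.0, 20.2]
ee_rot: [0.0, -0.001, 1.0, 0.0]
force: [-0.3, 0.4, -1.0]
grip_width: 0.384
grip_force: 40.0
time_s: 35.95
eef_pos: [630.4, 222.0, 20.1]
ee_rot: [0.0, -0.001, 1.0, -0.0]
force: [-4.3, -1.5, 7.5]
grip_width: 0.385
grip_force: 40.5
```

```bash
python3 -m inch '0 0 0 0 0 0;0 0 0 0 0 0;0 0 0 0 0 0;0 0 0 0 0 0;0 0 0 0 0 0;0 0 0 0 0 0;0 0 0 0 0 0;0 0 0 0 0 0;0 0 0 0 0 0;0 0 0 0 0 0' 1 && python3 -m inch '0 0 -5 0 0 0;0 0 -12 0 0 0;0 0 -20 0 0 0;0 0 -25 0 0 0;0 0 -25 0 0 0;0 0 -25 0 0 0;0 0 -20 0 0 0;0 0 -10 0 0 0;0 0 0 0 0 0;0 0 0 0 0 0' && python3 -m inch '10 0 0 0 0 0;20 0 0 0 0 0;30 0 0 0 0 0;30 0 0 0 0 0;30 0 0 0 0 0;30 0 0 0 0 0;20 0 0 0 0 0;10 0 0 0 0 0;0 0 0 0 0 0;0 0 0 0 0 0'
python3 - <<'E'
from crop import *
from pad import pad
d=cap('side','side9.png');b=cv2.imread('pics/side9.png')
cv2.imwrite('pics/c9.png',np.hstack([tile(b,264,165,40,260),tile(b,350,220,40,260),tile(b,375,310,40,260)]))
for n,p,h in(('short',(630.5,222),54),('long',(624.5,-90),78),('eye',(478,-308.5),70)): print(n,proj(d,[*p,h]))
E
```

```text
time_s: 36.78
eef_pos: [630.2, 222.0, 19.0]
ee_rot: [0.0, -0.001, 1.0, -0.0]
force: [-0.1, -0.6, 0.2]
grip_width: 1.002
grip_force: 0.0
time_s: 37.62
eef_pos: [630.1, 222.0, 160.8]
ee_rot: [-0.0, -0.001, 1.0, -0.0]
force: [-1.0, -0.0, -1.1]
grip_width: 0.995
grip_force: 0.0
time_s: 38.45
eef_pos: [450.0, 221.7, 160.3]
ee_rot: [-0.001, -0.001, 1.0, -0.0]
force: [-0.3, -0.4, -0.3]
grip_width: 1.001
grip_force: 0.0
short [[264.43374007 161.07206224]]
long [[351.15857819 209.81656136]]
eye [[378.00819852 301.96647878]]
```

View pics/c9.png

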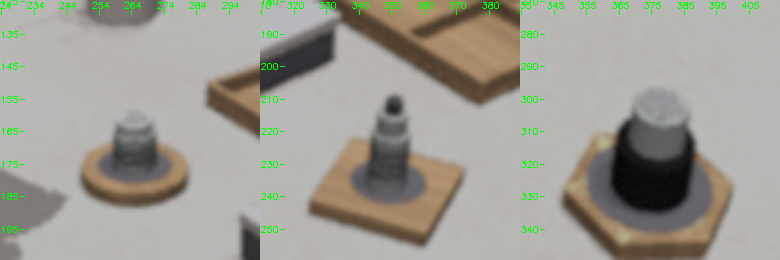

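All three lenses stand upright on their pads, with tops at (264.5,161), (351,210) and (377.5,302), as projected.

```bash
python3 -c "
from rig import ctrl
print(ctrl.finish_job())"
```

```text
the job is handed in; nothing more can be done
None
```

The job is handed in: the last pictures show the short objective on the round stand, the long one on the square stand and the eyepiece on the six-sided stand, each upright, released and within its grey pad; the judge's verdict was not shown.

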